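# Pack two cheese wedges and collapse the keeper to its next hole

### The arm

A 6-joint arm with a two-finger parallel gripper is mounted at the origin on a cart in front of the work surface, level with it; the furniture and walls round the work are solid. World frame = base frame: x ahead of the robot, y to its left, z up, the work surface at z = 0. Lengths are in mm, angles in rad, forces in N, time in s.
With the tool pointing down it reaches from about 300 to 775 mm from the base axis. Payload 14.6 kg.
Tool frame: the origin (TCP) lies at the very end of the fingers, on their centre line; the grasp point (between the pads) lies 19 mm behind it; z points along the fingers, y is the line along which they close (so a half turn about z gives the same grasp; the last joint's range is limited). The gripper opens to 94 mm and grips with 3 to 60 N. Pads are 16 mm wide; open, the fingers measure 119 mm over their backs; the gripper's body (75 mm by 177 mm) begins 78 mm behind the grasp point.
Start: joints at [-1.384, 0.3, 1.521, -0, 1.321, -0.067], TCP at [138.09, -532.373, 205.446] pointing down, gripper open.
Joint ranges: [-3.03, 3.03], [-0.79, 2.21], [0.23, 2.52], [-1.04, 4.18], [0, 3.07], [-2.55, 2.55]. Speed limits (rad/s): [2.22, 2.22, 2.57, 3.14, 3.14, 3.14].

### API

Orientations are given as [roll, pitch, yaw] about the fixed x, y, z axes, in that order (R = Rz(yaw) Ry(pitch) Rx(roll)).
In Python, from cell import manip, eyes, ticket gives the robot as it stands. The module is installed in compiled form; this text tells all that it offers.
- The arm moves only by the tool arm_command, never from a script. Its argument "plan" is a list of rows, each a list of 5 numbers: the opening, from -1 (shut) to 1 (fully open), then the shift along the tool's x, y, z in m, then the turn about the tool's z in rad. In form: [[jaw, dx, dy, dz, roll], ...]. A call has 1 to 20 rows; each row shifts and turns the commanded pose from where the row before left it, along the tool's axes as they then stand; what a row does not reach is not made up. A row lasts 1/8 s, in which the tool goes at most 62.5 mm and 10.7 degrees, less where a joint would pass 70% of its speed; a pose out of reach is approached as far as the arm can. A call is refused whole if a number of a shift passes 0.0625 or a number of a turn 0.188, either way. A call with a gripper value outside its range is refused whole. The fingers move at their own pace and stop on an object; "newtons" is the grip in N (left out, the last holds). Time passes only in rows, so rows that do not move let the fingers close. It gives the time, the measured TCP pose, the force, the opening and the grip force at its end, in the units of the state.
- manip.read_state(): the state, without advancing time (a new reading comes with each control period).
- eyes.camera(name): name is "scene" or "top"; returns a dict with "img" (420x560x3 uint8, blue, green, red), "z_map" (420x560 float32, mm along the optical axis (not along the pixel's ray), 0 where there is no reading), "fx", "fy", "cx", "cy" (pixels), "eye" and "orientation" of the camera in the world. Camera axes: x right, y down, z forward; pixel columns grow to the right and rows downward; lengths in mm; the calibration is good to about 2 mm. A picture is of the moment at which its call begins.
- ticket.sign_off(): hands the job in; it is judged then, once.
The state is a dict: "clock": time; "joints": joint angles; "qd": joint speeds; "effort": joint torques, N m; "eef_pos": TCP position; "eef_rot": TCP orientation; "wrist_force": force on the tool from outside, world axes, zero at the start; "moment": the same for the moment, N m; "finger_gap": finger opening in mm; "finger_force": force on a finger pad.
Only numpy, scipy, OpenCV 4.12 (cv2) and the standard library are available. Lean on these libraries where they do the work, as an engineer would, in place of code of your own. Each camera call takes 0.05 s, during which the arm holds its last target. There are 200 camera calls.

### The job

Lay both cheese wedges flat in the wooden cheese keeper, head to tail with their slanted sides facing each other so that together they make a rectangle. Then press the red sprung button down, slide the black end wall in with it until the telescoping tube reaches its next hole, and let the button pop fully up there so that the wedges are boxed in. Leave the mug, salt shaker, corked jar and timer where they stand.

Things in the scene. Friction and masses are not known exactly. Their poses are not given: they have to be found in the camera images.
- tray: wooden cheese keeper fixed to the table; origin at table height, z up. Board x -100..100, y -108..94, 8 mm thick (floor z = 8). Fixed wooden wall: inner face y = -75, top z = 28; the black sliding wall is parallel to it. Lips 10 mm high at x = -65 and 65 bound the wedges' ends; wedges lie along x, one with its straight side along the fixed wall, one along the sliding wall
- tray_floor (a point): point on the keeper's floor, z = 8 mm, at its origin's x and y: 75 mm from the fixed wall's face and, when open, 75 mm from the sliding wall's. Outside the lips two square aluminium tubes 26 mm wide, top z = 34, centred at x = -84 and 84 of the tray, run from y = -102 to 0; steel tubes that carry the sliding wall telescope into them
- next_hole (a point): centre of the next hole, tray x = -84, y = -82, z = 34 mm, in the top of the outer tube at x = -84. That tube has a keyhole slot between two holes 18 mm long: the first at y = -16, where the button starts, and this one
- gate (a joint): travel in m of the black sliding wall, with its steel tubes and the button, to the tray's -y. 0: open, 150 mm between the walls, button in the first hole. 0.066: next hole, 84 mm between the walls (two wedges packed head to tail measure 80). Limits -0.002 and 0.074. A hole holds it, with 3 mm of play, unless the button is pressed; sliding takes 1 N plus friction of the wedges it pushes
- button (a joint): how far the red button is pressed, in m: 0 fully up, 0.008 fully down; spring 3 N at the start of the press, 7 N fully down. Beyond 0.004 the tube is free; between the holes it cannot rise above 0.004, and within 3 mm of a hole's centre it pops up when let go
- button_top (a point): centre of the top of the red button's cap, 65 mm above the table when up. Cap: 28 mm along the tray's y, 24 mm along x, 22 mm high, underside 9 mm above the tube when up. It can be pinched from above by opposite sides, pushed down and slid along with the wall. Starts at tray x = -84, y = -16 mm; at the next hole y = -82
- gate_face (a point): middle of the upper edge of the sliding wall's inner face, 28 mm above the table; the wall is 8 mm thick behind it (+y of the tray) and 128 mm long
- wedge_a: rigid wedge of yellow cheese, dark red rind on the broad end (head), 0.17 to 0.34 kg, lying flat, any direction. From above a right trapezoid 120 mm long: 26 mm wide at the tail, 54 at the head, one long side straight, one slanting by 13 degrees; 55 mm high. Origin: mid underside; +x from tail to head along the straight side, at y = -20; slanted side at y = 6 (tail), 20 (middle), 34 (head); z up
- wedge_b: the other wedge, identical to wedge_a in shape, size, frame and look (not mirrored); only its weight may differ. Starts lying flat, in any direction
- wedge_a_head (a point): centre of the rind end of the first wedge: its own x = 60, y = 0, z = 27.5 mm
- wedge_b_head (a point): centre of the rind end of the other wedge: its own x = 60, y = 0, z = 27.5 mm
- red_mug: red mug, 88 mm across and 90 mm high, handle to its side; a bystander among the wedges. Origin: middle of the underside
- salt_shaker: salt shaker, 44 mm across, 90 mm high; a bystander. Origin: middle of the underside
- cork_jar: little corked jar, 43 mm across, 75 mm high; a bystander. Origin: middle of the underside
- dial_timer: white wind-up kitchen timer, 67 mm across, 61 mm high; a bystander. Origin: middle of the underside

How it is judged:
By the outcome, as a careful person would: the job done as asked, in the order asked, and still so for the second after the job is handed in, with the robot touching nothing.
It also fails if it takes over 72 s, if anything falls off the work surface, if the arm or the gripper's body presses on something with over 40 N, if the wrist force passes 120 N, or if a joint passes its speed limit or range.

## Working session

There is one attempt and no reset: what is moved stays moved. The work goes in short steps, Python scripts to look and compute and a tool call to move; the robot and the scene stay as the last step left them, time stands still between calls to the robot, and variables do not carry over. Pictures are saved under pics/ and viewed, at most 10 in all, crops included, and the job is handed in when it is done.

Besides the shell and the picture viewer there is one more tool, called as name(argument=value, ...) on one line, values as JSON. arm_command: Moves the arm, as the interface text tells. Its arguments: {"type":"object","properties":{"plan":{"type":"array"},"newtons":{"type":"number"}},"required":["plan"]}

```bash
mkdir -p pics; cat > h.py <<'E'
import numpy as np, cv2
from scipy.spatial.transform import Rotation as R
from cell import manip, eyes, ticket
def cam(n):
    c=eyes.camera(n); return c
def rot(c):
    o=np.array(c["orientation"],float)
    if o.shape==(3,3): return o
    if o.size==4: return R.from_quat(o).as_matrix()
    return R.from_euler('xyz',o).as_matrix()
def cloud(c):
    z=c["z_map"]; h,w=z.shape; u,v=np.meshgrid(np.arange(w),np.arange(h))
    p=np.stack([(u-c["cx"])/c["fx"]*z,(v-c["cy"])/c["fy"]*z,z],-1)
    return p@rot(c).T+np.array(c["eye"])
E
python3 - <<'E'
from h import *
for n in("top","scene"):
    c=cam(n); cv2.imwrite(f"pics/{n}0.png",c["img"]); print(n,c["eye"],c["orientation"],c["fx"],c["cx"],c["cy"])
    P=cloud(c); print(P[210,280],P[100,100],P[350,450])
print(manip.read_state())
E
```

```text
top [ 325.48692618  224.15062158 1150.35589814] [-2.94939367  0.01242779 -1.58152911] 473.0147294916547 277.53950935354965 206.60337142412837
[ 5.40901604e+02  2.30049431e+02 -1.99240469e-01] [837.97764004 694.98474162   0.97771384] [242.36942919 -39.9083972  363.84405687]
scene [235.37013853 791.78033855 733.59986109] [-2.38834488 -0.01740987 -2.64787189] 445.60808108309624 280.85025758996454 208.30509536599862
[544.99148743 193.86658789  10.19790849] [899.20319853 291.15641806 233.49086109] [  81.43433682  121.37448024 -342.51914321]
{'clock': 0.1, 'joints': array([-1.38361789e+00,  3.00403317e-01,  1.52152972e+00,  4.44090546e-05,
        1.32069736e+00, -6.66178793e-02]), 'qd': array([ 1.56669302e-03, -2.75324995e-03, -1.79115141e-03, -1.87820992e-05,
       -3.72361008e-04,  1.97219239e-03]), 'effort': array([ 1.49805805e-03, -5.32646012e+01, -3.53281689e+01,  7.09739607e-02,
        2.35136080e-02, -5.40585040e-05]), 'eef_pos': array([ 138.04862358, -532.14636475,  204.94523648]), 'eef_rot': array([-3.14056008e+00, -1.12001552e-04,  2.53785244e-01]), 'wrist_force': array([-0.40237472,  0.87192939,  0.40453394]), 'moment': array([-0.0126215 , -0.01207998,  0.00378442]), 'finger_force': 0.0, 'finger_gap': 94.13522123457595}
```

View pics/top0.png

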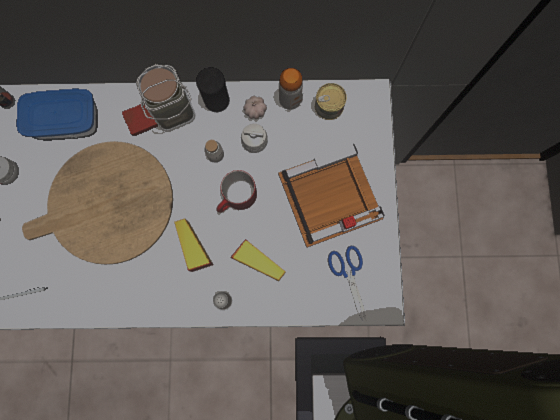

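View pics/scene0.png

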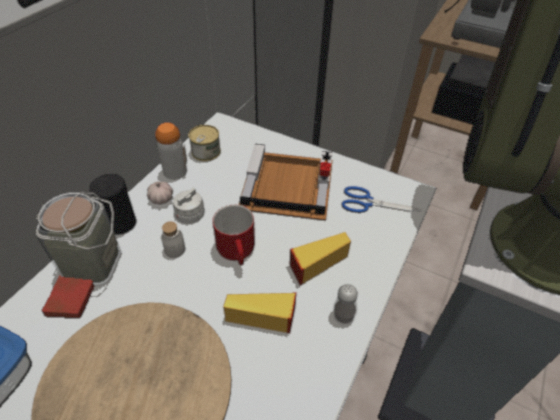

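The top view shows wedges at about (193,246) and (258,260), the tray around (335,198), and its button at (349,222). The mug is at (238,190), the salt shaker at (221,300), the jar at (213,148) and the timer at (254,137). I'll measure now and enlarge the tray.

```bash
cat >> h.py <<'E'
def ray(c,uv,z):
    uv=np.asarray(uv,float).reshape(-1,2)
    d=np.c_[(uv[:,0]-c["cx"])/c["fx"],(uv[:,1]-c["cy"])/c["fy"],np.ones(len(uv))]@rot(c).T
    e=np.array(c["eye"]); return (e+d*((z-e[2])/d[:,2])[:,None])[:,:2]
def wedges(c,hz=55):
    """per wedge: origin xy, axis angle (tail->head)"""
    P=cloud(c); hsv=cv2.cvtColor(c["img"],cv2.COLOR_BGR2HSV); out=[]
    m=cv2.inRange(hsv,(22,120,60),(38,255,255)); m[abs(P[...,2]-hz)>8]=0
    m[(P[...,0]<200)|(P[...,0]>800)]=0
    n,l,s,ce=cv2.connectedComponentsWithStats(m)
    for i in range(1,n):
        if s[i,4]<300: continue
        k=cv2.findContours((l==i).astype(np.uint8),0,1)[0]; k=max(k,key=len)
        w=ray(c,k.reshape(-1,2),hz).astype(np.float32)
        q=None
        h=cv2.convexHull(w)
        for e in np.arange(2,20,.5):
            a=cv2.approxPolyDP(h,e,True).reshape(-1,2)
            if len(a)==4: q=a;break
        out.append((ce[i],s[i,4],np.median(P[l==i],0),q,w))
    return out
E
python3 - <<'E'
from h import *
np.set_printoptions(precision=1,suppress=True)
c=cam("top")
for ce,a,p,q,w in wedges(c):
    print(ce,a,p); print(q, np.linalg.norm(q-np.roll(q,-1,0),axis=1) if q is not None else len(w))
P=cloud(c); hsv=cv2.cvtColor(c["img"],cv2.COLOR_BGR2HSV)
m=(cv2.inRange(hsv,(0,150,80),(8,255,255))|cv2.inRange(hsv,(172,150,80),(180,255,255)))
m[:, :320]=0; m[:200]=0;m[250:]=0
ys,xs=np.nonzero(m); print("button px",xs.mean(),ys.mean(),len(xs)); pts=P[ys,xs]; t=pts[pts[:,2]>58]; print(t.min(0),t.max(0),t.mean(0))
for n,u,v in(("mug",238,190),("salt",221,300),("jar",213,148),("timer",254,137)):
    b=P[v-18:v+18,u-18:u+18].reshape(-1,3); b=b[b[:,2]>40]; print(n,b.min(0),b.max(0))
i=cv2.resize(c["img"][140:255,270:395],None,fx=5,fy=5,interpolation=cv2.INTER_CUBIC); cv2.imwrite("pics/tray.png",i)
E
```

```text
[189.9 245.6] 789 [445.8 441.3  55.3]
[[505.1 476.9]
 [401.9 446. ]
 [410.5 397.6]
 [512.  455.9]] [107.8  49.2 117.   22.1]
[257.4 259.9] 779 [414.  286.5  55.3]
[[419.  337.5]
 [372.1 240.8]
 [387.8 222.2]
 [458.2 309.8]] [107.5  24.3 112.3  48. ]
button px 348.97297297297297 221.5045045045045 111
[325.5  55.8  59.8] [ 512.9  224.2 1150.4] [496.5  72.8  84.5]
mug [325.5 224.2  40. ] [ 618.7  369.5 1150.4]
salt [303.7 224.2  40.2] [ 342.2  381.3 1150.4]
jar [325.5 224.2  40.4] [ 705.5  413.9 1150.4]
timer [325.5 224.2  40. ] [ 750.6  323.7 1150.4]
```

View pics/tray.png

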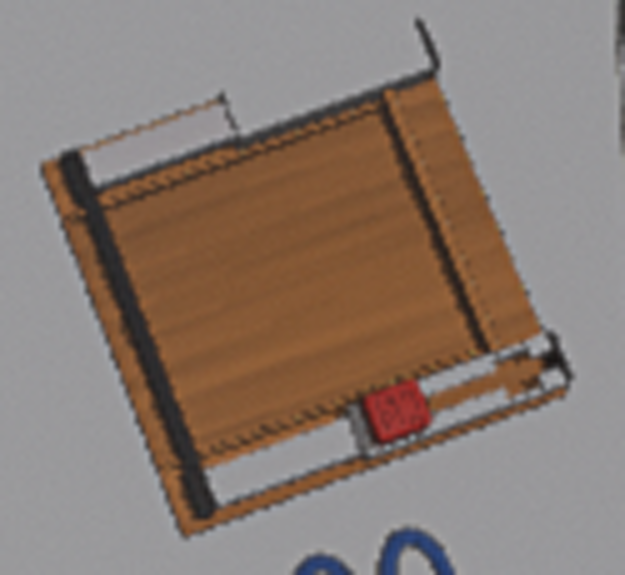

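The crop shows the sliding wall on the left, the fixed wall on the right, and the button at crop (397,410). The board corners are at crop (42,165), (185,535) and (570,395), so tray +y points left and slightly down in the image.

```bash
cat >> h.py <<'E'
T=np.array([[60,-20],[60,34],[-60,6],[-60,-20]],float)
def kabsch(A,B):
    a,b=A.mean(0),B.mean(0); U,S,V=np.linalg.svd((A-a).T@(B-b)); D=np.diag([1,np.sign(np.linalg.det(U@V))])
    M=(U@D@V).T; return M,b-M@a,np.linalg.norm((A@M.T+b-M@a)-B,axis=1).max()
def fitw(q):
    q=np.array(q,float)
    if cv2.contourArea(q.astype(np.float32),True)<0: q=q[::-1]
    best=min((kabsch(T,np.roll(q,k,0)) for k in range(4)),key=lambda r:r[2])
    M,t,e=best; return t,np.arctan2(M[1,0],M[0,0]),e
def go(x,y,z,yaw,cur=None):
    """total shift in tool axes and turn from cur (x,y,z,yaw) with tool down"""
    if cur is None:
        s=manip.read_state(); cur=[*s["eef_pos"],s["eef_rot"][2]]; print("cur",np.round(cur,3),"f",np.round(s["wrist_force"],1),"gap",round(s["finger_gap"],1))
    w=np.array([x,y])-cur[:2]; a=cur[3]; d=(yaw-a+np.pi)%(2*np.pi)-np.pi
    print("d mm: x %.1f y %.1f z %.1f turn %.3f"%(w@[np.cos(a),np.sin(a)], w@[np.sin(a),-np.cos(a)], cur[2]-z, -d))
    return [x,y,z,yaw]
E
python3 - <<'E'
from h import *
np.set_printoptions(precision=1,suppress=True)
c=cam("top")
W=[]
for ce,a,p,q,w in wedges(c):
    t,y,e=fitw(q); print("wedge",t,np.degrees(y).round(1),"err",e.round(1))
cor=ray(c,np.array([[42,165],[185,535],[570,395]])/5.+[270,140],8)
M,t,e=kabsch(np.array([[100,94],[-100,94],[-100,-108.]]),cor); print("tray corners",cor,t,np.degrees(np.arctan2(M[1,0],M[0,0])),e)
b=ray(c,[[349,221]],65)[0]; print("button",b,"pred",M@[-84,-16]+t)
for n,uv,z in(("mug",(240,186),90),("salt",(221,300),90),("jar",(211,144),75),("timer",(254,134),61)): print(n,ray(c,[uv],z))
E
```

```text
wedge [457.4 444.1] -163.7 err 7.7
wedge [410.4 276.4] 50.5 err 7.0
tray corners [[633.3 232.9]
 [447.5 165.8]
 [513.7 -23.6]] [571.9 111.1] 19.63619720292474 1.4226415697224506
button [500.6  70. ] pred [498.1  67.8]
mug [[581.5 321.2]]
salt [[324.1 361.9]]
jar [[688.9 392.1]]
timer [[717.4 290.5]]
```

```bash
python3 - <<'E'
from h import *
p=go(430,-250,200,0.254)
p=go(413,279.5,150,np.radians(57.5),p)
E
```

```text
cur [ 1.38067e+02 -5.32221e+02  2.05107e+02  2.54000e-01] f [0.4 0.6 1.1] gap 94.0
d mm: x 353.4 y -199.9 z 5.1 turn -0.000
d mm: x 116.6 y -516.8 z 50.0 turn -0.750
```

arm_command(plan=[[1,0.044,-0.025,0.0006,0],[1,0.044,-0.025,0.0006,0],[1,0.044,-0.025,0.0006,0],[1,0.044,-0.025,0.0006,0],[1,0.044,-0.025,0.0006,0],[1,0.044,-0.025,0.0006,0],[1,0.044,-0.025,0.0006,0],[1,0.044,-0.025,0.0006,0],[1,0.011,-0.047,0,0],[1,0.011,-0.047,0,0],[1,0.011,-0.047,0,0],[1,0.011,-0.047,0,0],[1,0.011,-0.047,0,0],[1,0.011,-0.047,0,0],[1,0.011,-0.047,0,0],[1,0.011,-0.047,0,0],[1,0.011,-0.047,0,0],[1,0.011,-0.047,0,0],[1,0.006,-0.047,0,0],[1,0,0,0,0]], newtons=20)

```text
clock: 2.7
eef_pos: [410.3, 281.3, 200.2]
eef_rot: [-3.142, 0.001, 0.257]
wrist_force: [0.1, -1.1, 0.3]
finger_gap: 93.9
finger_force: 0.0
```

arm_command(plan=[[1,0,0,0.01,-0.15],[1,0,0,0.01,-0.15],[1,0,0,0.01,-0.15],[1,0,0,0.01,-0.15],[1,0,0,0.01,-0.15],[1,0,0,0,0],[1,0,0,0,0]])

```text
clock: 3.58
eef_pos: [411.3, 278.8, 151.1]
eef_rot: [3.141, -0.0, 1.0]
wrist_force: [-0.0, 0.6, 0.3]
finger_gap: 94.1
finger_force: 0.0
```

```bash
python3 - <<'E'
from h import *
p=go(413,279.5,26,np.radians(57.5))
for n in("top",):
    c=cam(n); cv2.imwrite("pics/a1.png",cv2.resize(c["img"][150:310,140:400],None,fx=3,fy=3))
E
```

```text
cur [411.308 278.84  151.071   1.   ] f [-0.   0.6  0.3] gap 94.1
d mm: x 1.5 y 1.1 z 125.1 turn -0.004
```

View pics/a1.png

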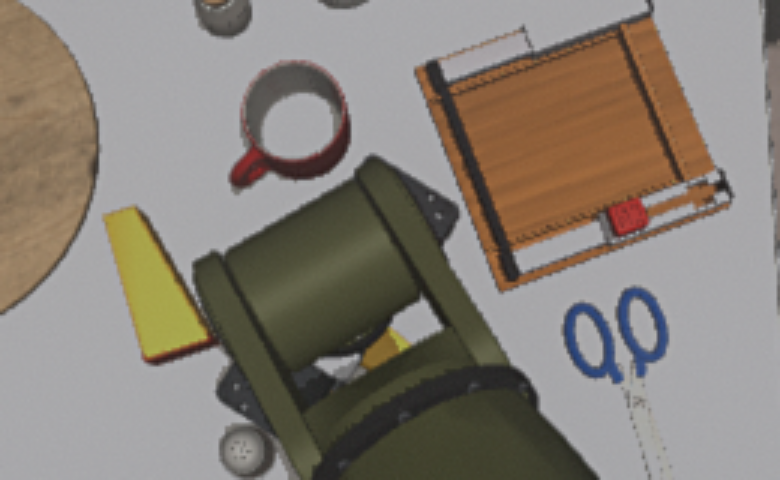

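The arm hides wedge B. The salt shaker (crop 245,450) is close to the gripper body, but the body stays 30 mm above its top. I'll descend and grip.

arm_command(plan=[[1,0.0015,0.001,0.03,0],[1,0,0,0.03,0],[1,0,0,0.03,0],[1,0,0,0.025,0],[1,0,0,0.01,0],[1,0,0,0,0],[-1,0,0,0,0],[-1,0,0,0,0],[-1,0,0,0,0],[-1,0,0,0,0],[-1,0,0,0,0],[-1,0,0,0,0],[-1,0,0,0,0]], newtons=25)

```text
clock: 5.25
eef_pos: [412.7, 279.9, 25.7]
eef_rot: [-3.141, -0.0, 1.004]
wrist_force: [-0.7, -0.1, 0.9]
finger_gap: 42.0
finger_force: 24.8
```

arm_command(plan=[[-1,0,0,-0.02,0],[-1,0,0,-0.03,0],[-1,0,0,-0.04,0],[-1,0,0,-0.02,0],[-1,0,0,0,0]])

```text
clock: 5.88
eef_pos: [413.1, 280.1, 136.5]
eef_rot: [3.141, -0.002, 1.004]
wrist_force: [0.1, 0.6, -2.8]
finger_gap: 41.6
finger_force: 24.8
```

```bash
cat >> h.py <<'E'
def tray(c):
    """tray pose from top view: brown mask hull at z=8 (3 clear corners) checked with button"""
    pass
E
python3 - <<'E'
from h import *
np.set_printoptions(precision=1,suppress=True)
# refine tray: from depth clouds of both cameras, points of the tubes/walls
c=cam("top"); P=cloud(c); hsv=cv2.cvtColor(c["img"],cv2.COLOR_BGR2HSV)
m=cv2.inRange(hsv,(0,150,60),(6,255,255))|cv2.inRange(hsv,(174,150,60),(180,255,255))
m[abs(P[...,2]-65)>8]=0; m[:,:320]=0; m[:,380:]=0
k=max(cv2.findContours(m,0,1)[0],key=cv2.contourArea).reshape(-1,2)
b=ray(c,k,65).astype(np.float32); r=cv2.minAreaRect(b); print("button rect",r)
# sliding wall top black at z=28
d=(hsv[...,2]<60).astype(np.uint8); d[abs(P[...,2]-28)>4]=0; d[:,:270]=0; d[:,330:]=0; d[:150]=0; d[255:]=0
ys,xs=np.nonzero(d); w=ray(c,np.c_[xs,ys],28).astype(np.float32); print("wall",len(w),cv2.minAreaRect(w))
p=go(413,279.5,130,np.radians(57.5))
s=cam("scene"); cv2.imwrite("pics/s1.png",s["img"])
E
```

```text
button rect ((499.2303466796875, 70.1163330078125), (22.418855667114258, 27.055583953857422), 21.174043655395508)
wall 201 ((544.070068359375, 188.47134399414062), (187.64013671875, 8.914982795715332), 19.807382583618164)
cur [412.6 279.8 135.3   1. ] f [ 0.4 -0.3 -2.3] gap 41.8
d mm: x -0.1 y 0.5 z 5.3 turn 0.000
```

View pics/s1.png

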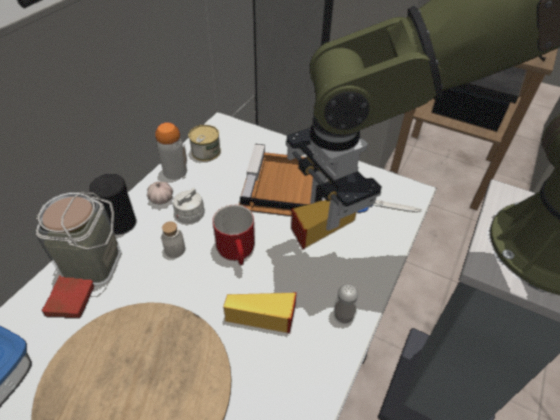

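The picture shows wedge B held level, with the rind end visible at about (297,228). I'll find the grip offset from the rind face.

```bash
python3 - <<'E'
from h import *
np.set_printoptions(precision=1,suppress=True)
s=cam("scene"); P=cloud(s); hsv=cv2.cvtColor(s["img"],cv2.COLOR_BGR2HSV)
m=cv2.inRange(hsv,(0,110,30),(10,255,255))|cv2.inRange(hsv,(170,110,30),(180,255,255)); m[:195]=0;m[250:]=0;m[:,:285]=0;m[:,330:]=0
m[P[...,2]<100]=0
k=max(cv2.findContours(m,0,1)[0],key=cv2.contourArea).reshape(-1,2); mm=np.zeros_like(m); cv2.fillPoly(mm,[k],255)
mm=cv2.erode(mm,np.ones((2,2)))
pts=P[mm>0]; print(len(pts),pts.min(0),pts.max(0))
tc=np.array([412.7,279.9]); a=np.radians(51)
q=(pts[:,:2]-tc)@np.array([[np.cos(a),-np.sin(a)],[np.sin(a),np.cos(a)]]); print("along/lat rel tcp",np.median(q,0),q.min(0),q.max(0)); print("slope deg",np.degrees(np.polyfit(q[:,1],q[:,0],1)[0]))
p=go(592,66,135,np.radians(26.2))
E
```

```text
224 [419.1 314.4 118.7] [456.8 345.1 166.6]
along/lat rel tcp [55.5 18.2] [ 49.3 -12.6] [56.7 34.6]
slope deg -1.7739303172778882
cur [412.2 279.6 134.3   1. ] f [-0.6 -0.  -2.6] gap 41.9
d mm: x -83.6 y 266.4 z -0.7 turn 0.547
```

arm_command(plan=[[-1,-0.005,0.0168,0,0],[-1,-0.0103,0.0336,0,0],[-1,-0.0103,0.0336,0,0],[-1,-0.0103,0.0336,0,0],[-1,-0.0103,0.0336,0,0],[-1,-0.0103,0.0336,0,0],[-1,-0.0103,0.0336,0,0],[-1,-0.0103,0.0336,0,0],[-1,-0.005,0.0168,0,0],[-1,0,0,0,0.1],[-1,0,0,0,0.15],[-1,0,0,0,0.15],[-1,0,0,0,0.145],[-1,0,0,0.02,0],[-1,0,0,0.02,0],[-1,0,0,0,0],[-1,0,0,0,0]])

```text
clock: 8.15
eef_pos: [595.6, 66.3, 96.3]
eef_rot: [3.141, -0.001, 0.459]
wrist_force: [1.1, -0.1, -1.1]
finger_gap: 41.6
finger_force: 24.8
```

```bash
python3 - <<'E'
from h import *
p=go(594,65,34,.459)
c=cam("scene"); cv2.imwrite("pics/s2.png",cv2.resize(c["img"][100:300,200:460],None,fx=3,fy=3))
E
```

```text
cur [5.95633e+02 6.62630e+01 9.63070e+01 4.59000e-01] f [ 1.1 -0.1 -1.1] gap 41.6
d mm: x -2.0 y 0.4 z 62.3 turn -0.000
```

View pics/s2.png

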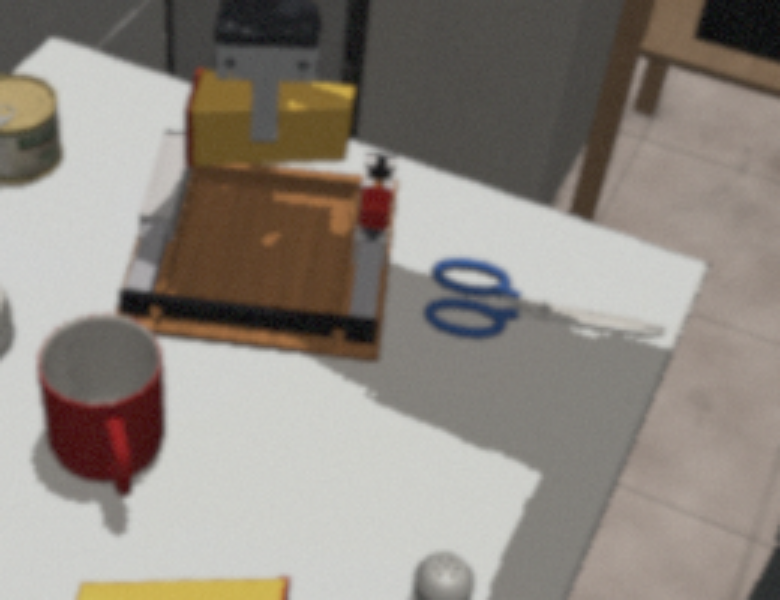

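The wedge is held level over the bay, between the lips and clear of the button (crop 375,205). I'll descend with 2 mm more clearance from the fixed wall.

arm_command(plan=[[-1,-0.002,-0.002,0.015,0],[-1,0,0,0.015,0],[-1,0,0,0.012,0],[-1,0,0,0.01,0],[-1,0,0,0.005,0],[-1,0,0,0.002,0],[-1,0,0,0,0]])

```text
clock: 9.07
eef_pos: [592.8, 67.2, 36.8]
eef_rot: [3.141, -0.0, 0.459]
wrist_force: [-0.3, 0.4, -1.8]
finger_gap: 41.6
finger_force: 24.8
```

```bash
python3 - <<'E'
from h import *
p=go(594,65,34,.459)
E
```

```text
cur [5.92836e+02 6.71780e+01 3.68330e+01 4.59000e-01] f [-0.3  0.4 -1.8] gap 41.6
d mm: x 0.1 y 2.5 z 2.8 turn -0.000
```

arm_command(plan=[[-1,0,0,0.002,0],[-1,0,0.002,0.001,0],[-1,0,0,0,0],[0.25,0,0,0,0],[0.25,0,0,0,0],[0.25,0,0,0,0],[0.25,0,0,0,0],[0.25,0,0,-0.02,0],[0.25,0,0,-0.03,0],[0.25,0,0,-0.04,0],[0.25,0,0,-0.03,0],[1,0,0,0,0]])

```text
clock: 10.58
eef_pos: [594.7, 65.5, 157.4]
eef_rot: [3.139, -0.005, 0.459]
wrist_force: [0.2, -0.5, -0.1]
finger_gap: 65.6
finger_force: 0.0
```

```bash
python3 - <<'E'
from h import *
# wedge A origin 457.4 444.1 yaw -163.7; grip at x=4.5,y=.5
a=np.radians(-163.7); M=np.array([[np.cos(a),-np.sin(a)],[np.sin(a),np.cos(a)]])
g=M@[4.5,.5]+[457.4,444.1]; print(g)
p=go(*g,155,np.radians(180-163.7+6.57))
E
```

```text
[453.22120954 442.35709716]
cur [5.94667e+02 6.54540e+01 1.57381e+02 4.59000e-01] f [ 0.2 -0.5 -0.1] gap 65.6
d mm: x 40.1 y -400.6 z 2.4 turn 0.060
```

arm_command(plan=[[1,0.002,-0.02,0,0],[1,0.004,-0.04,0,0],[1,0.004,-0.04,0,0],[1,0.004,-0.04,0,0],[1,0.004,-0.04,0,0],[1,0.004,-0.04,0,0],[1,0.004,-0.04,0,0],[1,0.004,-0.04,0,0],[1,0.004,-0.04,0,0],[1,0.004,-0.04,0,0],[1,0.002,-0.02,0,0],[1,0,0,0,0.06],[1,0,0,0,0]])

```text
clock: 12.2
eef_pos: [451.8, 441.6, 153.1]
eef_rot: [3.141, 0.001, 0.399]
wrist_force: [0.2, -1.0, -0.7]
finger_gap: 94.2
finger_force: 0.0
```

```bash
python3 - <<'E'
from h import *
np.set_printoptions(precision=1,suppress=True)
p=go(453.2,442.4,26,np.radians(22.9))
c=cam("top"); cv2.imwrite("pics/t2.png",cv2.resize(c["img"][140:260,260:400],None,fx=4,fy=4))
a=np.radians(19.7); M=np.array([[np.cos(a),-np.sin(a)],[np.sin(a),np.cos(a)]])
for ce,ar,pp,q,w in wedges(c,63):
    if q is None: print(ce,ar,'noq'); continue
    t,y,e=fitw(q); print(ce,ar,t,np.degrees(y),e,"tray:",(t-[572,113])@M); print((q-[572,113])@M)
E
```

```text
cur [451.8 441.6 153.1   0.4] f [ 0.2 -1.  -0.7] gap 94.2
d mm: x 1.6 y -0.2 z 127.1 turn -0.000
[348.8 181.6] 732 [589.7  62.3] 18.983700198499765 7.392448473639227 tray: [ -0.4 -53.7]
[[ 57.2 -24.1]
 [-55.9 -49.8]
 [-55.8 -70. ]
 [ 52.8 -71. ]]
```

View pics/t2.png

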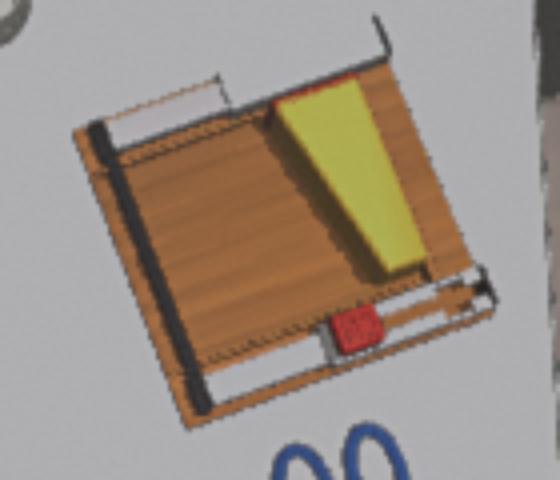

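Wedge B lies flat along the fixed wall: yellow from crop (280,100) to (420,265), head at the +x lip, tray pose (0,-54). Next is wedge A.

arm_command(plan=[[0.8,0.0015,0,0.03,0],[0.8,0,0,0.03,0],[0.8,0,0,0.03,0],[0.8,0,0,0.027,0],[0.8,0,0,0.01,0],[0.8,0,0,0,0],[-1,0,0,0,0],[-1,0,0,0,0],[-1,0,0,0,0],[-1,0,0,0,0],[-1,0,0,0,0],[-1,0,0,0,0]], newtons=25)

```text
clock: 13.75
eef_pos: [453.7, 442.4, 26.8]
eef_rot: [-3.142, -0.0, 0.399]
wrist_force: [-0.5, 1.0, 0.9]
finger_gap: 40.8
finger_force: 24.8
```

arm_command(plan=[[-1,0,0,-0.02,0],[-1,0,0,-0.03,0],[-1,0,0,-0.04,0],[-1,0,0,-0.03,0],[-1,0,0,0,0]])

```text
clock: 14.38
eef_pos: [454.4, 443.0, 149.8]
eef_rot: [-3.14, -0.005, 0.399]
wrist_force: [0.1, 0.1, -2.3]
finger_gap: 40.4
finger_force: 24.8
```

```bash
python3 - <<'E'
from h import *
np.set_printoptions(precision=1,suppress=True)
st=manip.read_state(); tc=st["eef_pos"]; print(tc,st["finger_gap"])
s=cam("scene"); P=cloud(s); hsv=cv2.cvtColor(s["img"],cv2.COLOR_BGR2HSV)
m=cv2.inRange(hsv,(0,110,30),(10,255,255))|cv2.inRange(hsv,(170,110,30),(180,255,255))
m[(P[...,2]<tc[2]-26)|(P[...,2]>tc[2]+32)]=0; m[np.linalg.norm(P[...,:2]-tc[:2],axis=-1)>90]=0
a=np.radians(22.9-180-6.57)
q=(P[m>0][:,:2]-tc[:2])@np.array([[np.cos(a),-np.sin(a)],[np.sin(a),np.cos(a)]]); print(len(q),"along",np.median(q,0),q.min(0),q.max(0))
# place: tray (0,9), yaw 199.7
b=np.radians(19.7); M=np.array([[np.cos(b),-np.sin(b)],[np.sin(b),np.cos(b)]])
for g in (4.5,):
    t=M@np.array([-g,9-.5])+[572,113]; print(t)
p=go(*t,95,.459)
E
```

```text
[454.4 443.  149.8] 40.44722924559278
140 along [ 58.5 -13. ] [-59.8 -20.7] [60.7 30.1]
[564.9 119.5]
cur [453.8 442.4 147.4   0.4] f [ 0.2  0.2 -3. ] gap 40.4
d mm: x -23.0 y 340.7 z 52.4 turn -0.060
```

arm_command(plan=[[-1,-0.001,0.02,0,0],[-1,-0.002,0.038,0,0],[-1,-0.0025,0.038,0,0],[-1,-0.0025,0.038,0,0],[-1,-0.0025,0.038,0,0],[-1,-0.0025,0.038,0,0],[-1,-0.0025,0.038,0,0],[-1,-0.002,0.038,0,0],[-1,-0.001,0.035,0.01,0],[-1,-0.001,0.02,0.02,-0.06],[-1,0,0,0.02,0],[-1,0,0,0,0],[-1,0,0,0,0]])

```text
clock: 16.05
eef_pos: [568.0, 120.3, 96.9]
eef_rot: [-3.142, 0.0, 0.459]
wrist_force: [-0.3, 0.1, -3.1]
finger_gap: 40.5
finger_force: 24.8
```

```bash
python3 - <<'E'
from h import *
p=go(568.2,120.7,34.5,.459)
E
```

```text
cur [5.68044e+02 1.20274e+02 9.69180e+01 4.59000e-01] f [-0.3  0.1 -3.1] gap 40.5
d mm: x 0.3 y -0.3 z 62.4 turn -0.000
```

arm_command(plan=[[-1,0,0,0.015,0],[-1,0,0,0.015,0],[-1,0,0,0.012,0],[-1,0,0,0.01,0],[-1,0,0,0.005,0],[-1,0,0,0.003,0],[-1,0,0,0.002,0],[-1,0,0,0,0]])

```text
clock: 17.05
eef_pos: [568.3, 120.5, 34.9]
eef_rot: [3.141, -0.0, 0.459]
wrist_force: [0.3, -0.2, -1.9]
finger_gap: 40.5
finger_force: 24.8
```

arm_command(plan=[[0.1,0,0,0,0],[0.1,0,0,0,0],[0.1,0,0,0,0],[0.1,0,0,-0.01,0],[0.1,0,0,-0.03,0],[0.1,0,0,-0.04,0],[0.1,0,0,-0.04,0],[0.1,0,0,0,0]])

```text
clock: 18.05
eef_pos: [569.4, 120.7, 158.5]
eef_rot: [3.14, -0.006, 0.459]
wrist_force: [0.1, 0.2, -0.6]
finger_gap: 51.9
finger_force: 0.0
```

```bash
python3 - <<'E'
from h import *
go(499.8,70,150,np.radians(19.7))
E
```

```text
cur [5.69432e+02 1.20746e+02 1.58502e+02 4.59000e-01] f [ 0.1  0.2 -0.6] gap 51.9
d mm: x -84.9 y 14.7 z 8.5 turn 0.115
```

```bash
python3 - <<'E'
from h import *
np.set_printoptions(precision=1,suppress=True)
b=np.radians(19.7); M=np.array([[np.cos(b),-np.sin(b)],[np.sin(b),np.cos(b)]])
for n in("top","scene"):
    c=cam(n); P=cloud(c); t=(P[...,:2]-[572,113])@M
    k=(abs(t[...,0]+84)<22)&(t[...,1]<-60)&(t[...,1]>-125)&(P[...,2]<120)
    h=P[...,2][k]; y=t[...,1][k]
    print(n,k.sum(),[(lo,h[(y>=lo)&(y<lo+8)].max().round(1)) for lo in range(-124,-60,8) if ((y>=lo)&(y<lo+8)).any()])
    for ce,ar,pp,q,w in wedges(c,63):
        if q is not None: tt,yy,e=fitw(q); print(ar,(tt-[572,113])@M,np.degrees(yy),e)
    cv2.imwrite(f"pics/{n}3.png",cv2.resize(c["img"][100:300,220:420],None,fx=3,fy=3))
E
```

```text
top 0 []
scene 221 [(-124, np.float64(3.4)), (-116, np.float64(3.0)), (-108, np.float64(36.9)), (-100, np.float64(37.3)), (-92, np.float64(37.0)), (-84, np.float64(33.7)), (-76, np.float64(36.2)), (-68, np.float64(36.4))]
```

View pics/scene3.png

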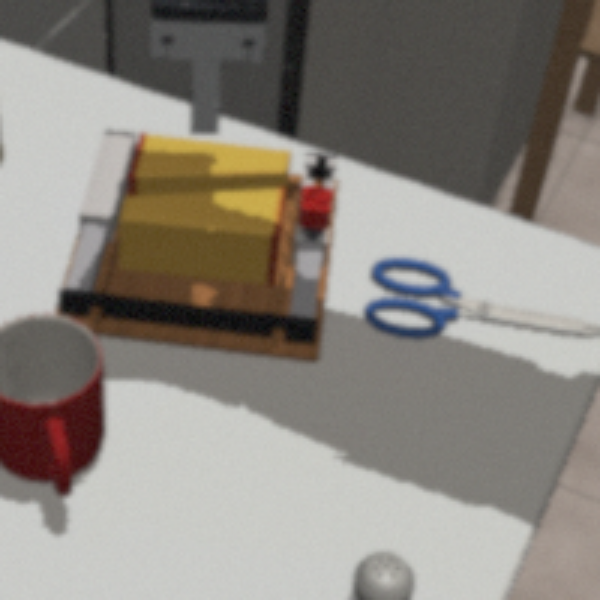

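Both wedges lie flat, head to tail, with slants facing, and the slot end has nothing standing above the tube (37 mm at most). Now I'll move over the button at crop (316,208).

arm_command(plan=[[0.25,-0.028,0.005,0,0],[0.25,-0.028,0.005,0,0],[0.25,-0.029,0.005,0,0],[0.25,0,0,0.02,0.115],[0.25,0,0,0.02,0],[0.25,0,0,0,0],[0.25,0,0,0,0]])

```text
clock: 19.02
eef_pos: [498.6, 69.4, 114.8]
eef_rot: [-3.142, 0.0, 0.344]
wrist_force: [-0.4, 0.3, -0.1]
finger_gap: 58.6
finger_force: 0.0
```

```bash
python3 - <<'E'
from h import *
go(499.8,70,44,np.radians(19.7))
E
```

```text
cur [4.98595e+02 6.94380e+01 1.14821e+02 3.44000e-01] f [-0.4  0.3 -0.1] gap 58.6
d mm: x 1.3 y -0.1 z 70.8 turn 0.000
```

arm_command(plan=[[0.25,0.001,0,0.02,0],[0.25,0,0,0.02,0],[0.25,0,0,0.02,0],[0.25,0,0,0.01,0],[0.25,0,0,0,0],[-1,0,0,0,0],[-1,0,0,0,0],[-1,0,0,0,0],[-1,0,0,0,0],[-1,0,0,0,0],[-1,0,0,0,0]], newtons=40)

```text
clock: 20.4
eef_pos: [499.6, 69.8, 44.8]
eef_rot: [3.141, -0.0, 0.344]
wrist_force: [-0.2, -1.4, 2.0]
finger_gap: 27.5
finger_force: 40.0
```

```bash
python3 - <<'E'
from h import *
go(499.8,70,44,np.radians(19.7)); print(manip.read_state()["finger_force"])
E
```

```text
cur [4.99631e+02 6.97520e+01 4.48260e+01 3.44000e-01] f [-0.2 -1.4  2. ] gap 27.5
d mm: x 0.2 y -0.2 z 0.8 turn -0.000
40.00057518482208
```

Gripped: the 27.5 mm gap matches the 28 mm cap. Now I'll press 7 mm.

arm_command(plan=[[-1,0,0,0.003,0],[-1,0,0,0.003,0],[-1,0,0,0.001,0],[-1,0,0,0,0],[-1,0,0,0,0]])

```text
clock: 21.02
eef_pos: [499.6, 69.7, 37.7]
eef_rot: [3.142, -0.0, 0.344]
wrist_force: [-1.3, 0.0, 5.4]
finger_gap: 27.5
finger_force: 40.0
```

arm_command(plan=[[-1,0,0.002,0,0],[-1,0,0.003,0,0],[-1,0,0.004,0,0],[-1,0,0.004,0,0],[-1,0,0.004,0,0],[-1,0,0.004,0,0],[-1,0,0.004,0,0],[-1,0,0.004,0,0],[-1,0,0.003,0,0],[-1,0,0.002,0,0],[-1,0,0,0,0]])

```text
clock: 22.4
eef_pos: [511.2, 37.6, 37.7]
eef_rot: [3.141, -0.0, 0.344]
wrist_force: [-0.7, -1.7, 6.7]
finger_gap: 27.6
finger_force: 40.0
```

arm_command(plan=[[-1,0,0.002,0,0],[-1,0,0.003,0,0],[-1,0,0.003,0,0],[-1,0,0.003,0,0],[-1,0,0.003,0,0],[-1,0,0.003,0,0],[-1,0,0.003,0,0],[-1,0,0.003,0,0],[-1,0,0.003,0,0],[-1,0,0.003,0,0],[-1,0,0.002,0,0],[-1,0,0.001,0,0],[-1,0,0,0,0],[-1,0,0,0,0]])

```text
clock: 24.15
eef_pos: [521.9, 7.7, 37.7]
eef_rot: [-3.142, -0.0, 0.344]
wrist_force: [-1.8, 0.9, 6.1]
finger_gap: 27.8
finger_force: 40.0
```

```bash
python3 - <<'E'
from h import *
np.set_printoptions(precision=1,suppress=True)
s=manip.read_state(); d=s["eef_pos"]-[499.6,69.7,0]; print("slid",np.hypot(d[0],d[1]),s["eef_pos"],s["wrist_force"],s["finger_gap"])
c=cam("scene"); cv2.imwrite("pics/s4.png",cv2.resize(c["img"][100:260,200:400],None,fx=4,fy=3.75))
E
```

```text
slid 65.85606938018 [521.9   7.7  37.7] [-1.8  0.9  6.1] 27.796196738192577
```

View pics/s4.png

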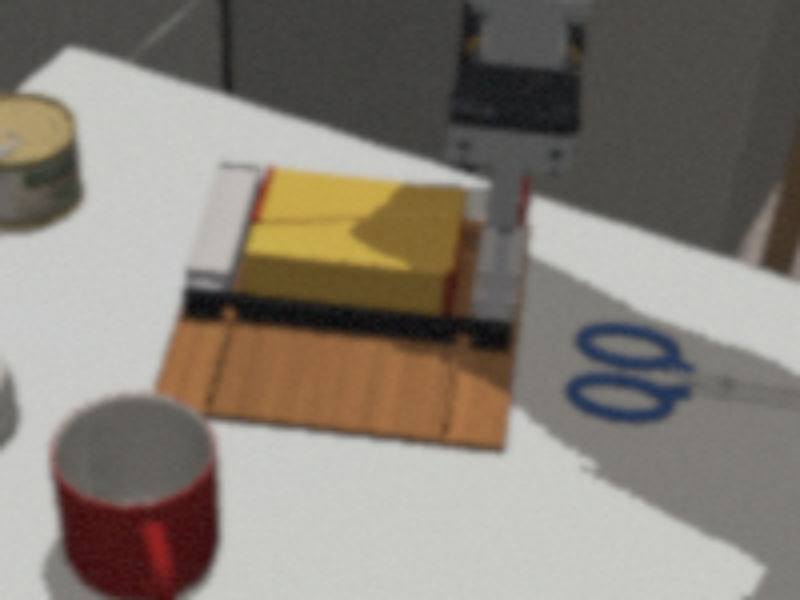

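The wedges are packed into a rectangle and the wall has followed. I'll let the button rise in the grip and check the force.

arm_command(plan=[[-1,0,0,-0.002,0],[-1,0,0,-0.002,0],[-1,0,0,-0.002,0],[-1,0,0,-0.001,0],[-1,0,0,0,0]])

```text
clock: 24.82
eef_pos: [521.9, 7.7, 44.7]
eef_rot: [-3.142, -0.0, 0.344]
wrist_force: [2.8, 1.5, 2.8]
finger_gap: 27.5
finger_force: 40.0
```

arm_command(plan=[[-0.1,0,0,0,0],[-0.1,0,0,0,0],[-0.1,0,0,0,0],[-0.1,0,0,0,0],[-0.1,0,0,-0.02,0],[-0.1,0,0,-0.03,0],[-0.1,0,0,-0.04,0],[-0.1,0,0,-0.04,0],[-0.1,-0.03,0.04,0,0],[-0.1,-0.03,0.05,0,0],[-0.1,-0.03,0.05,0,0],[-0.1,-0.02,0.05,0,0],[-0.1,0,0.04,0,0],[-0.1,0,0,0,0]])

```text
clock: 26.58
eef_pos: [495.6, -248.0, 174.2]
eef_rot: [-3.141, 0.0, 0.341]
wrist_force: [-0.1, 0.1, -0.1]
finger_gap: 42.5
finger_force: 0.0
```

```bash
python3 - <<'E'
from h import *
np.set_printoptions(precision=1,suppress=True)
b=np.radians(19.7); M=np.array([[np.cos(b),-np.sin(b)],[np.sin(b),np.cos(b)]])
c=cam("top"); P=cloud(c); hsv=cv2.cvtColor(c["img"],cv2.COLOR_BGR2HSV)
m=cv2.inRange(hsv,(0,150,60),(6,255,255))|cv2.inRange(hsv,(174,150,60),(180,255,255)); m[abs(P[...,2]-60)>12]=0
t=(P[...,:2]-[572,113])@M; m[(abs(t[...,0]+84)>20)]=0; m[abs(t[...,1]+82)>30]=0
print("button",m.astype(bool).sum(),np.median(P[m>0],0),"tray",np.median(t[m>0],0))
cv2.imwrite("pics/t5.png",cv2.resize(c["img"][110:260,180:400],None,fx=3.6,fy=3.6))
E
```

```text
button 114 [521.2   8.7  65.2] tray [-83.2 -81.1]
```

View pics/t5.png

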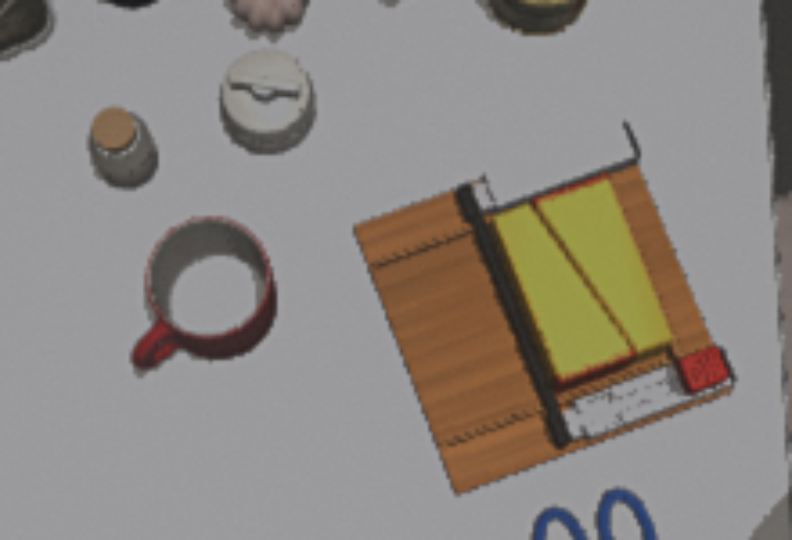

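The wedges are boxed in as a rectangle. The button, at crop (705,370), is fully up with its top at 65 mm and sits at tray y = -81. The mug, jar and timer are where they were.

```bash
python3 -c "
from cell import ticket
print(ticket.sign_off())"
```

```text
the job is handed in; nothing more can be done
None
```

The job is handed in: both wedges lie head to tail in the keeper, boxed in by the sliding wall, and the button is fully up in the next hole, with about 27 s of the 72 s used.

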